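Tip open the coffee-pod canister

TASK

Open the oblong steel canister so that a cook can reach the coffee pods: press down the black tab at the end of its lid until the lid has tipped fully open, then let go; it stays up by itself. Leave the round canister's lid shut and the salt shaker where it stands.

Things in the scene. Friction and masses are not known exactly. Their poses are not given: they have to be found in the camera images.
- pod_box: Oblong steel canister, 150 (its x) x 120 (y) mm, rim 100 mm high, screwed to the worktop right of the robot's centre line, to the left or right of a round one (132 mm across, same height, same tab). Origin: centre of its underside, z up. The lid plate (top 105 mm up) rocks on a pin along y at x -73, z 108 mm; the tab points to -x, roughly to the robot.
- pod_tab (a point): The place to press: mid top face of the black tab (4 mm thick, 40 mm wide) of the oblong canister's lid, 45 mm from the pin; the tab goes on to 66 mm. Shut, the tab slopes up outward 0.44 rad, this point 127 mm above the worktop; fully open it slopes down 0.31 rad, point at 94 mm. Free below. Yields to 5-8 N, then a hard stop. Axes: the lid's; with it shut those of the canister, y along the pin.
- pod_lid (a joint): Angle of the oblong canister's lid in rad: 0 shut, 0.75 fully open against its stop. Pressing the tab down increases it. The hinge is stiff, so the lid stays where it is left.
- round_lid (a joint): Angle of the round canister's lid in rad, 0 shut, 0.75 fully open; same hinge.
- salt_shaker: Steel salt shaker, 68 mm across, 103 mm high, standing loose on the worktop left of the robot's centre line. Origin: centre of its underside.

How it is judged (in metres and radians):
On the way:
1. the oblong canister's tab is pressed and its lid is tipping up (contact force between any of the fingers, the arm and pod_box above 1 N and distance between the grasp point and pod_tab below 0.06 m and value of joint pod_lid above 0.2 rad), for 0.1 s.
At the end, for the whole second after the job is handed in: The oblong canister's lid stands open at 0.58 rad or more (within 10 degrees of its stop at 0.75 rad) and at rest, and the round canister's lid is shut (under 0.1 rad); the salt shaker is within 30 mm of where it stood (value of joint pod_lid above 0.58 rad and velocity of joint pod_lid between -0.05 and 0.05 rad/s and value of joint round_lid below 0.1 rad and distance of salt_shaker from where it was at the start of the episode below 0.03 m); the robot touches nothing.
It fails at once if the round canister's lid is opened (value of joint round_lid above 0.15 rad).
It fails at once if the salt shaker is pushed away (distance of salt_shaker from where it was at the start of the episode above 0.03 m).
It also fails if it takes over 26 s, if anything falls off the work surface, if the arm or the gripper's body presses on something with over 40 N, if the wrist force passes 120 N, or if a joint passes its speed limit or range.

ROBOT

A 6-joint arm with a two-finger parallel gripper is mounted at the origin on a cart in front of the work surface, level with it; the furniture and walls round the work are solid. World frame = base frame: x ahead of the robot, y to its left, z up, the work surface at z = 0. Lengths are in mm, angles in rad, forces in N, time in s.
With the tool pointing down it reaches from about 275 to 1000 mm from the base axis. Payload 8.4 kg.
Tool frame: the origin (TCP) lies on the centre line of the jaws, within the pads' length; the fingertips stand 17 mm ahead of it and the grasp point (between the pads) lies 2 mm behind it (r.tcp_to_tips is the z of the fingertips in the tool frame, in mm); z points along the fingers, y is the direction in which the jaws open and shut (so a half turn about z gives the same grasp; the last joint's range is limited). The gripper opens to 85 mm and grips with 20 to 120 N. Pads are 22 mm wide; open, the fingers measure 114 mm over their backs; the gripper's body (76 mm by 85 mm) begins 54 mm behind the grasp point. The pads swing forward as they close: fully open they stand 13 mm farther back than shut.
Start: joints at [-1.171, 0.353, 1.633, -0, 1.155, -0.002], TCP at [244.421, -575.227, 248.281] pointing down, gripper open.
Joint ranges: [-2.63, 2.63], [-0.92, 2.1], [0.06, 2.66], [-1.3, 4.44], [0, 2.69], [-3.02, 3.02]. Speed limits (rad/s): [2.22, 2.22, 2.79, 3.14, 3.14, 3.14].

INTERFACE

Orientations are given as [roll, pitch, yaw] about the fixed x, y, z axes, in that order (R = Rz(yaw) Ry(pitch) Rx(roll)).
In Python, from rig import r, cams, job gives the robot as it stands.
- The arm moves only by the tool drive_tool, never from a script. Its argument "deltas" is a list of rows, each a list of 4 numbers: the shift along the tool's x, y, z in cm, then the turn about the tool's z in rad. In form: [[x, y, z, roll], ...]. A call has 1 to 12 rows; each row shifts and turns the commanded pose from where the row before left it, along the tool's axes as they then stand; what a row does not reach is not made up. A row lasts 1/12 s, in which the tool goes at most 41.7 mm and 7.16 degrees, less where a joint would pass 70% of its speed; a pose out of reach is approached as far as the arm can. A call with a gripper value outside its range is refused whole. "jaw" is the closure, from 0 (fully open) to 1 (shut), set as the call begins (left out, the last holds). The fingers move at their own pace and stop on an object; "force" is the grip in N (left out, the last holds). Time passes only in rows, so rows that do not move let the fingers close. It gives the time, the measured TCP pose, the force and the opening at its end, in the units of the state.
- r.sense(): the state, without advancing time (a new reading comes with each control period).
- cams.grab_frame(name): name is "scene" or "top" or "wrist"; returns (picture, depth): 400x640x3 uint8, red, green, blue; 400x640 float32, mm along the optical axis (not along the pixel's ray), 0 where there is no reading.
- cams.camera_params(name): a dict with "fx", "fy", "cx", "cy" (pixels), "k1" (the pictures are not rectified: a ray, as slopes to the right and down, at radius r is drawn at 1 + k1 r^2 times it, then the intrinsics apply), "R" (3x3) and "t" (3): a world point X has camera coordinates R X + t. Camera axes: x right, y down, z forward; pixel columns grow to the right and rows downward; lengths in mm; the calibration is good to about 2 mm. A picture is of the moment at which its call begins: read the wrist's pose just before it. camera_params takes no time and is no camera call; for the wrist camera it gives the pose at the moment of the call.
- job.sign_off(): hands the job in, once; it reports no verdict.
The state is a dict: "clock": time; "qpos": joint angles; "qvel": joint speeds; "joint_efforts": joint torques, N m; "eef_pos": TCP position; "tcp_rot": TCP orientation; "contact_force": force on the tool from outside, world axes, zero at the start; "wrist_torque": the same for the moment, N m; "opening": opening from 0.0 (shut) to 1.0 (fully open).
Only numpy, scipy, OpenCV 4.12 (cv2) and the standard library are available. Lean on these libraries where they do the work, as an engineer would, in place of code of your own. Each camera call takes 0.05 s, during which the arm holds its last target. There are 200 camera calls.

## Working session

There is one attempt and no reset: what is moved stays moved. The work goes in short steps, Python scripts to look and compute and a tool call to move; the robot and the scene stay as the last step left them, time stands still between calls to the robot, and variables do not carry over. Pictures are saved under pics/ and viewed, about 8 in all and at most 12, crops included, and the job is handed in when it is done.

Besides the shell and the picture viewer there is one more tool, called after "Emit:" by a JSON object that holds its "method" and its "body". drive_tool: Moves the arm, as the interface text tells. Its arguments: {"type":"object","properties":{"deltas":{"type":"array"},"jaw":{"type":"number"},"force":{"type":"number"}},"required":["deltas"]}

```bash
mkdir -p pics; ls
cat > h.py <<'E'
import numpy as np,cv2
from rig import r,cams,job
def cloud(d,p):
    v,u=np.mgrid[:d.shape[0],:d.shape[1]]
    x=(u-p['cx'])/p['fx'];y=(v-p['cy'])/p['fy']
    rr=np.hypot(x,y);s=rr.copy()
    for _ in range(8): s=rr/(1+p['k1']*s*s)
    k=np.where(rr>0,s/np.maximum(rr,1e-9),1)
    P=np.stack([x*k*d,y*k*d,d],-1)
    return (P-np.array(p['t']))@np.array(p['R'])
E
python3 - <<'E'
from h import *
for n in("top","scene"):
    p=cams.camera_params(n); im,d=cams.grab_frame(n)
    np.savez(f'{n}.npz',im=im,d=d,W=cloud(d,p)); cv2.imwrite(f'pics/{n}0.png',im[...,::-1])
    print(n,{k:np.round(v,3).tolist() for k,v in p.items()})
print(r.sense(),r.tcp_to_tips)
E
```

```text
pics
top {'fx': 439.141, 'fy': 439.141, 'cx': 326.641, 'cy': 198.612, 'k1': -0.112, 'R': [[0.015, -1.0, 0.002], [-0.995, -0.015, -0.1], [0.1, -0.001, -0.995]], 't': [-52.889, 538.16, 1328.237]}
scene {'fx': 466.923, 'fy': 466.923, 'cx': 315.665, 'cy': 196.821, 'k1': -0.12, 'R': [[0.443, -0.896, -0.01], [-0.697, -0.338, -0.632], [0.563, 0.287, -0.775]], 't': [-284.128, 420.218, 1439.373]}
{'clock': 0.1, 'qpos': array([-1.17141106e+00,  3.53584812e-01,  1.63406612e+00,  9.83424456e-06,
        1.15521861e+00, -2.40417211e-03]), 'qvel': array([ 0.00168823, -0.00371875, -0.00266981, -0.00029269,  0.00237082,
       -0.00121297]), 'joint_efforts': array([-3.70793323e-04, -6.06356192e+01, -3.42820716e+01, -7.10353470e-05,
        3.99601602e-03, -1.11848135e-05]), 'eef_pos': array([ 244.25461811, -574.84302889,  247.63032841]), 'tcp_rot': array([-3.14031579e+00, -1.20619442e-05,  4.01785460e-01]), 'contact_force': array([ 0.02160194, -0.17994837, -0.24761936]), 'wrist_torque': array([-0.02254117,  0.04210907,  0.00248767]), 'opening': 1.0010543153498137} 17.0
```

View pics/top0.png

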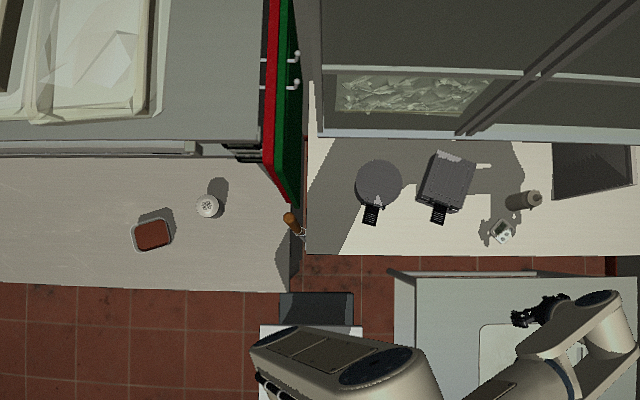

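View pics/scene0.png

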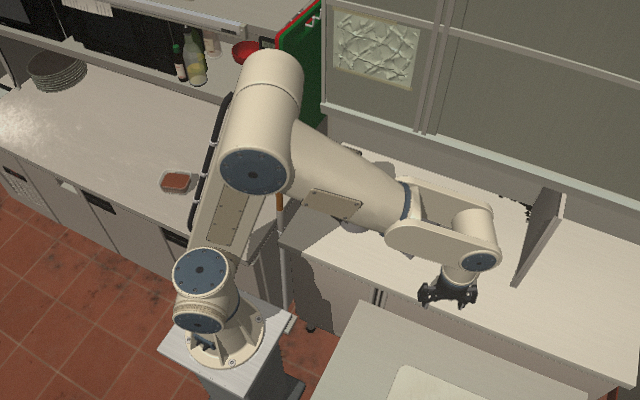

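The top view shows the round canister at about (378,184) with its tab at (371,214). The oblong one is at (447,180) with its tab at (438,214), and the shaker is at (207,206). In the scene view the arm hides the canisters.

Run:
```python
from h import *
z=np.load('top.npz');W=z['W'];im=z['im'].astype(int);d=z['d']
for u,v in[(378,184),(447,180),(438,206),(438,221),(371,214),(500,200),(400,240),(527,201),(500,232),(450,125),(450,140),(207,206),(440,268),(465,300),(293,222),(300,110)]: print((u,v),W[v,u].round())
# tab: dark pixels in window, and lid
dark=(im.max(-1)<60)
for nm,(a,b,c,e) in dict(pod=(420,460,195,232),rnd=(355,392,195,232)).items():
    m=np.zeros(d.shape,bool);m[c:e,a:b]=1
    t=m&dark&(W[...,2]>112)&(W[...,2]<150)&(d>0)
    P=W[t];print(nm,'tab n',len(P),P.min(0).round(),P.max(0).round(),P.mean(0).round(1))
    n=cv2.minAreaRect(P[:,:2].astype(np.float32));print(n)
lid=(abs(W[...,2]-105)<6)&(d>0)
for nm,(a,b,c,e) in dict(pod=(410,480,140,215),rnd=(350,405,155,212)).items():
    m=np.zeros(d.shape,bool);m[c:e,a:b]=1
    P=W[m&lid];print(nm,len(P),P[:,2].mean(),P[:,:2].mean(0).round(1),cv2.minAreaRect(P[:,:2].astype(np.float32)))
cv2.imwrite('pics/crop.png',cv2.resize(z['im'][130:250,340:560,::-1],None,fx=3.5,fy=3.5,interpolation=cv2.INTER_CUBIC))
```

```text
(378, 184) [ 576. -194.  107.]
(447, 180) [ 591. -398.  109.]
(438, 206) [ 514. -370.  110.]
(438, 221) [ 469. -363.  133.]
(371, 214) [ 487. -172.  125.]
(500, 200) [ 545. -601.    1.]
(400, 240) [ 415. -277.   -2.]
(527, 201) [ 528. -618.  156.]
(500, 232) [ 443. -592.   18.]
(450, 125) [ 654. -303.  480.]
(450, 140) [ 738. -440.   -0.]
(207, 206) [504. 306. 100.]
(440, 268) [ 282. -625. -847.]
(465, 300) [ 227. -488.  -14.]
(293, 222) [445.  25. 466.]
(300, 110) [725.  24. 332.]
pod tab n 216 [ 458. -410.  112.] [ 536. -340.  141.] [ 490.2 -367.3  122.7]
((494.2621765136719, -367.323974609375), (68.73678588867188, 65.41102600097656), 69.78234100341797)
rnd tab n 232 [ 455. -211.  112.] [ 531. -144.  141.] [ 485.  -169.7  123.6]
((489.948974609375, -171.42503356933594), (67.7808837890625, 67.31485748291016), 74.80762481689453)
pod 1964 106.5197100348016 [ 590.6 -402.3] ((584.1192626953125, -401.09600830078125), (129.35586547851562, 166.0457000732422), 70.0669174194336)
rnd 1732 105.37258508340275 [ 579.7 -195.3] ((577.695068359375, -197.82606506347656), (145.16683959960938, 137.464599609375), 20.468158721923828)
```

View pics/crop.png

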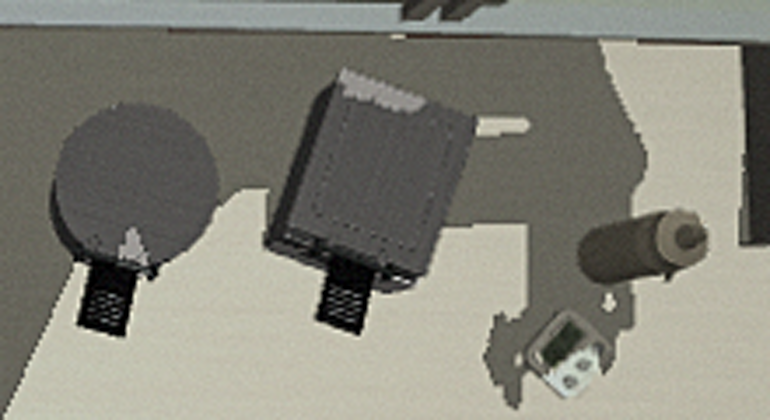

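The crop shows the oblong lid with its tab at crop (345,298), turned about -20° against the world x axis. The round lid with its tab is on the left, about 200 mm away. I estimate the press point at about (483,-363,127). I'll move above it with the jaws shut, then check.

Emit:
{"method": "drive_tool", "body": {"deltas": [[1.2,-0.4,0,0],[2.4,-0.8,0,0],[2.9,-1,0,0],[2.9,-1,0,0],[2.9,-1,0,0],[2.9,-1,0,0],[2.9,-1,0,0],[2.9,-1,0,0],[2.9,-1,0,0],[2.9,-1,0,0],[2.1,-0.7,0,0],[1.2,-0.3,0,0]], "jaw": 1, "force": 40}}

```text
clock: 1.1
eef_pos: [483.4, -360.9, 248.1]
tcp_rot: [-3.141, -0.0, 0.404]
contact_force: [-0.3, 0.7, 0.3]
opening: 0.002
```

Run:
```python
from h import *
cams.grab_frame("top");cams.grab_frame("top")
s=r.sense();p=cams.camera_params("wrist");im,d=cams.grab_frame("wrist");W=cloud(d,p)
np.savez('w.npz',im=im,d=d,W=W);cv2.imwrite('pics/w1.png',im[...,::-1])
print(s['clock'],s['eef_pos'].round(1),s['tcp_rot'].round(3),s['opening'],s['contact_force'].round(1))
dark=(im.max(-1)<60)&(d>0)&(W[...,2]>114)&(W[...,2]<145)&(abs(W[...,0]-483)<60)&(abs(W[...,1]+363)<50)
P=W[dark];print(len(P),P.mean(0).round(1));print(cv2.minAreaRect(P[:,:2].astype(np.float32)))
A=np.c_[P[:,:2],np.ones(len(P))];print(np.linalg.lstsq(A,P[:,2],rcond=None)[0])
b=P[abs(P[:,2]-127)<2];print('z~127',len(b),b.mean(0).round(1),b.min(0).round(),b.max(0).round())
```

```text
1.2 [ 482.9 -362.   248.1] [-3.141 -0.     0.404] 0.0014344322601510288 [ 0.8  0.  -0.1]
246 [ 487.3 -368.9  125.5]
((490.30145263671875, -365.9527282714844), (38.54179382324219, 50.898014068603516), 69.66287994384766)
[-4.23862430e-01  1.41354219e-01  3.84231852e+02]
z~127 54 [ 486.1 -366.4  126.5] [ 477. -383.  125.] [ 496. -344.  129.]
```

View pics/w1.png

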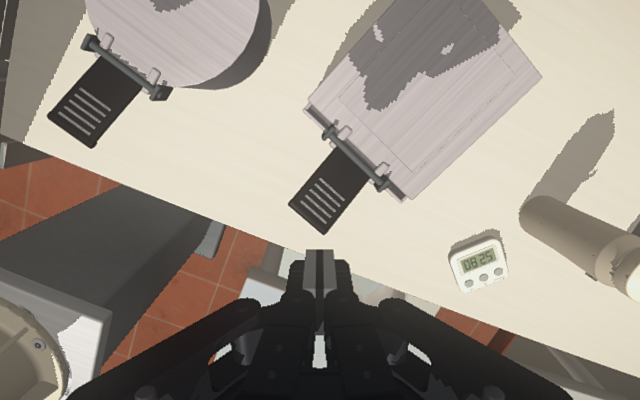

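The wrist view shows the oblong tab at (330,190) and the jaws shut. The fitted slope is 0.42 rad (stated 0.44) and the z=127 point is at (486,-366), so the measurements agree. The tool sits about 4 mm outboard of it, which is fine for pressing straight down.

Emit:
{"method": "drive_tool", "body": {"deltas": [[0,0,0.8,0],[0,0,1.5,0],[0,0,1.8,0],[0,0,1.8,0],[0,0,1.6,0],[0,0,1.0,0],[0,0,0.5,0],[0,0,0.5,0],[0,0,0.5,0],[0,0,0.5,0]]}}

```text
clock: 2.08
eef_pos: [481.9, -364.3, 143.9]
tcp_rot: [3.14, -0.001, 0.402]
contact_force: [-1.3, 0.4, 5.6]
opening: 0.003
```

Emit:
{"method": "drive_tool", "body": {"deltas": [[0,0,0.4,0],[0,0,0.4,0],[0,0,0.4,0],[0,0,0.4,0],[0,0,0.4,0]]}}

```text
clock: 2.5
eef_pos: [481.5, -363.8, 123.9]
tcp_rot: [3.141, 0.0, 0.402]
contact_force: [-3.6, -0.7, 7.5]
opening: 0.0
```

Emit:
{"method": "drive_tool", "body": {"deltas": [[0,0,0.3,0],[0,0,0.3,0],[0,0,0.2,0]]}}

```text
clock: 2.75
eef_pos: [482.3, -364.2, 116.3]
tcp_rot: [3.14, -0.001, 0.402]
contact_force: [-0.2, 0.6, 7.4]
opening: 0.003
```

Emit:
{"method": "drive_tool", "body": {"deltas": [[0,0,0.15,0],[0,0,0.15,0]]}}

```text
clock: 2.92
eef_pos: [482.8, -364.4, 113.6]
tcp_rot: [3.139, -0.002, 0.402]
contact_force: [1.0, 1.1, 8.2]
opening: 0.002
```

Emit:
{"method": "drive_tool", "body": {"deltas": [[0,0,0.1,0],[0,0,0.1,0]]}}

```text
clock: 3.08
eef_pos: [483.2, -364.6, 112.9]
tcp_rot: [3.138, -0.002, 0.402]
contact_force: [-4.3, 3.9, 26.9]
opening: -0.001
```

Emit:
{"method": "drive_tool", "body": {"deltas": [[0,0,0.1,0],[0,0,0.1,0]]}}

```text
clock: 3.25
eef_pos: [483.3, -364.8, 112.5]
tcp_rot: [3.137, -0.003, 0.402]
contact_force: [-8.7, 7.2, 42.3]
opening: 0.002
```

The force jumped from about 8 N to 42 N at a tip height of 95.5 mm, so the lid is on its hard stop. I'll lift straight off and check.

Emit:
{"method": "drive_tool", "body": {"deltas": [[0,0,-0.5,0],[0,0,-1.0,0],[0,0,-1.8,0],[0,0,-2.0,0],[0,0,-2.0,0],[0,0,-2.0,0],[0,0,-1.5,0],[0,0,-1.0,0],[0,0,-0.5,0],[0,0,0,0],[0,0,0,0]]}}

```text
clock: 4.17
eef_pos: [481.3, -363.5, 230.8]
tcp_rot: [-3.141, 0.0, 0.402]
contact_force: [-0.1, -0.7, -0.2]
opening: 0.002
```

Run:
```python
from h import *
for n in("wrist","top"):
    s=r.sense();p=cams.camera_params(n);im,d=cams.grab_frame(n);W=cloud(d,p)
    cv2.imwrite(f'pics/{n}2.png',im[...,::-1])
    print(n,s['clock'],s['eef_pos'].round(1),s['contact_force'].round(1))
    e=np.array([np.cos(-.335),np.sin(-.335)]);c=np.array([590,-402.])
    L=(W[...,:2]-c)@e;T=(W[...,:2]-c)@np.array([-e[1],e[0]])
    m=(d>0)&(abs(T)<45)&(L>-60)&(L<60)&(W[...,2]>115)&(W[...,2]<230)
    if m.sum()>50: print('lid',m.sum(),np.arctan(np.polyfit(L[m],W[...,2][m],1)))
    m=(d>0)&(im.max(-1)<60)&(abs(T)<16)&(L<-82)&(L>-140)&(W[...,2]>75)&(W[...,2]<125)
    if m.sum()>20: print('tab',m.sum(),np.arctan(np.polyfit(L[m],W[...,2][m],1)[0]))
    m=(d>0)&(np.hypot(W[...,0]-578,W[...,1]+197)<50)&(W[...,2]>60)
    if m.sum()>50:print('round z',m.sum(),np.percentile(W[...,2][m],[5,50,95]))
    if n=='top':
        b=np.load('top.npz')['im'];print('shaker diff',np.abs(b[185:225,185:230].astype(int)-im[185:225,185:230]).mean())
```

```text
wrist 4.1667 [ 481.3 -363.5  230.8] [-0.1 -0.7 -0.2]
lid 33506 [0.74635232 1.56500443]
round z 6664 [106.80155912 108.00747654 109.25724796]
top 4.2167 [ 481.2 -363.3  230.3] [-0.3  1.2 -0.5]
lid 1134 [0.74271591 1.56494958]
tab 105 0.28718294981358894
round z 907 [101.70411139 105.78649192 109.90724604]
shaker diff 2.9825925925925927
```

View pics/wrist2.png

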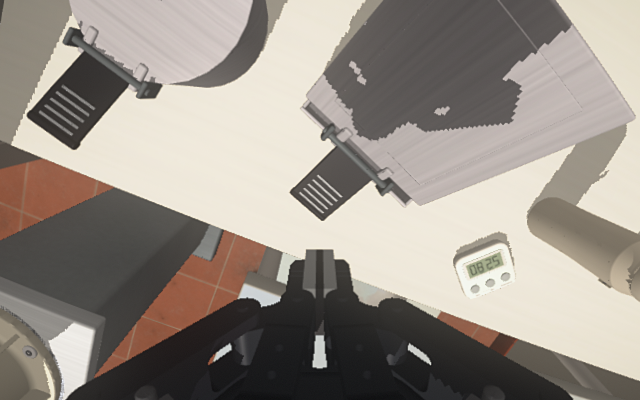

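The wrist view shows the oblong lid tipped up with its tab down at (330,185). The round lid at (170,40) is flat and shut. The measured lid angle is about 0.745 rad and the gripper is clear.

```bash
python3 -c "
from rig import job
job.sign_off()"
```

```text
the job is handed in; nothing more can be done
```

The oblong canister's lid is fully open and stays up by itself. I pressed its tab straight down with the jaws shut until the hard stop, where the force rose from about 8 to 42 N. Then I lifted clear and handed the job in at about 4.3 s on the robot's clock.

Last checks, made after letting go:
- **Oblong lid:** it stands at 0.746 rad in the wrist view and 0.743 rad in the top view. The tab slopes about 0.29 rad; fully open it should slope 0.31.
- **Round lid:** it is flat at about 106–108 mm, so it is shut.
- **Salt shaker:** its patch of the top picture is practically unchanged. I compared the images only and did not measure its position again.
- **Gripper:** it is about 120 mm above the tab, with contact force around zero.

No check failed or disagreed. I did not take a second reading to confirm the lid was at rest, though the two views, 0.05 s apart, agreed.

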